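# Make up two first-aid kits at the packing bench

## Task

Make up two first-aid kits from the stock on the packing bench: the green-capped bottle, the amber jar and the red-banded carton go into the blue tray, the red-capped bottle and the green-banded carton into the orange tray. In each tray the carton belongs in the white-floored bay and every other item in a bay of its own, all standing upright on the tray floor. Set them down gently without dropping them, and leave the yellow-capped bottle, the tape dispenser and the scanner where they are.

Things in the scene. Friction and masses are not known exactly. Their poses are not given: they have to be found in the camera images.
- blue_tray: blue kit tray, open on top, three bays in a row; 92 mm wide (its x), 226 mm long (its y), outer walls and dividers 4 mm thick and 16 mm high overall, floor 4 mm thick, so each bay is 84 mm (x) by 70 mm (y) and 12 mm deep. Fixed to the bench. Origin: centre of its underside, z up. Bay centres at y = +74 (the white-floored bay), 0 and -74 mm, x = 0.
- orange_tray: orange kit tray, open on top, two bays in a row; 92 mm wide (its x), 152 mm long (its y), outer walls and dividers 4 mm thick and 16 mm high overall, floor 4 mm thick, so each bay is 84 mm (x) by 70 mm (y) and 12 mm deep. Fixed to the bench. Origin: centre of its underside, z up. Bay centres at y = -37 (the white-floored bay) and +37 mm, x = 0.
- green_bottle_mid (a point): standing white plastic bottle with a green screw cap and a thin green stripe round it: body 42 mm in diameter up to 56 mm, cap 30 mm in diameter from 62 to 80 mm, 80 mm tall in all, about 110 g, loose. Point: its centre, half-way up (40 mm above its underside); z up its axis.
- red_bottle_mid (a point): standing white plastic bottle with a red screw cap and a thin red stripe round it: body 42 mm in diameter up to 56 mm, cap 30 mm in diameter from 62 to 80 mm, 80 mm tall in all, about 110 g, loose. Point: its centre, half-way up (40 mm above its underside); z up its axis.
- amber_jar_mid (a point): standing amber-brown jar with a black lid and a paper label: body 44 mm in diameter up to 44 mm, lid 36 mm in diameter from 48 to 64 mm, 64 mm tall in all, about 120 g, loose. Point: its centre, half-way up (32 mm above its underside); z up its axis.
- red_carton_mid (a point): standing white carton with a red band round it and a red stripe over its top: 36 mm (its x) by 50 mm (its y) by 64 mm tall, about 100 g, rigid, loose. Point: its centre, half-way up (32 mm above its underside); z up.
- green_carton_mid (a point): standing white carton with a green band round it and a green stripe over its top: 36 mm (its x) by 50 mm (its y) by 64 mm tall, about 100 g, rigid, loose. Point: its centre, half-way up (32 mm above its underside); z up.
- yellow_bottle_mid (a point): standing white plastic bottle with a yellow screw cap and a thin yellow stripe round it: body 42 mm in diameter up to 56 mm, cap 30 mm in diameter from 62 to 80 mm, 80 mm tall in all, about 110 g, loose. Point: its centre, half-way up (40 mm above its underside); z up its axis. Not part of either kit: it stays where it is.
- tape_dispenser: black bench tape dispenser with a tan roll, 130 mm (its x) by 60 mm by 86 mm tall, loose, stays where it is. Origin: centre of the underside of its base.
- scanner: grey and black bar-code reader lying on its side: head 103 mm along its x by 46 mm, handle reaching 83 mm to its -y, 38 mm high, loose, stays where it is. Origin: under the middle of its head.
There are look-alikes about, which are no part of the job. Leave any purple look-alike of the part that bears red_bottle_mid alone.

How it is judged:
At the end, for the whole second after the job is handed in: Blue tray: red carton in the white bay, green bottle and amber jar one each in the other bays. Orange tray: green carton in the white bay, red bottle in the other. All on the floor (5 mm), upright (0.15 rad), within 27 mm (x) and 20 mm (y) of the bay centre, released, at rest (x of red_carton_mid in the frame of blue_tray between -0.027 and 0.027 m and y of red_carton_mid in the frame of blue_tray between 0.054 and 0.094 m and z of red_carton_mid in the frame of blue_tray between 0.031 and 0.041 m and angle between each of red_carton_mid, green_carton_mid, red_bottle_mid's own z axis and vertical below 0.15 rad and x of green_carton_mid in the frame of orange_tray between -0.027 and 0.027 m and y of green_carton_mid in the frame of orange_tray between -0.057 and -0.017 m and z of green_carton_mid in the frame of orange_tray between 0.031 and 0.041 m and x of red_bottle_mid in the frame of orange_tray between -0.027 and 0.027 m and y of red_bottle_mid in the frame of orange_tray between 0.017 and 0.057 m and z of red_bottle_mid in the frame of orange_tray between 0.039 and 0.049 m and (((x of green_bottle_mid in the frame of blue_tray between -0.027 and 0.027 m and y of green_bottle_mid in the frame of blue_tray between -0.02 and 0.02 m and z of green_bottle_mid in the frame of blue_tray between 0.039 and 0.049 m and angle between green_bottle_mid's own z axis and vertical below 0.15 rad) and (x of amber_jar_mid in the frame of blue_tray between -0.027 and 0.027 m and y of amber_jar_mid in the frame of blue_tray between -0.094 and -0.054 m and z of amber_jar_mid in the frame of blue_tray between 0.031 and 0.041 m and angle between amber_jar_mid's own z axis and vertical below 0.15 rad)) or ((x of green_bottle_mid in the frame of blue_tray between -0.027 and 0.027 m and y of green_bottle_mid in the frame of blue_tray between -0.094 and -0.054 m and z of green_bottle_mid in the frame of blue_tray between 0.039 and 0.049 m and angle between green_bottle_mid's own z axis and vertical below 0.15 rad) and (x of amber_jar_mid in the frame of blue_tray between -0.027 and 0.027 m and y of amber_jar_mid in the frame of blue_tray between -0.02 and 0.02 m and z of amber_jar_mid in the frame of blue_tray between 0.031 and 0.041 m and angle between amber_jar_mid's own z axis and vertical below 0.15 rad))) and linear speed of each of green_bottle, red_bottle, red_carton, green_carton, amber_jar below 0.02 m/s and angular speed of each of green_bottle, red_bottle, red_carton, green_carton, amber_jar below 0.2 rad/s and contact force between each of green_bottle, red_bottle, red_carton, green_carton, amber_jar and the fingers below 0.1 N); the robot touches nothing.
It fails at once if the yellow bottle is pushed more than 20 mm from its place (distance of yellow_bottle_mid from where it was at the start of the episode above 0.02 m).
It fails at once if the tape dispenser is pushed more than 20 mm from its place (distance of tape_dispenser from where it was at the start of the episode above 0.02 m).
It fails at once if the scanner is pushed more than 20 mm from its place (distance of scanner from where it was at the start of the episode above 0.02 m).
It fails at once if a stock item is slammed into a tray (more than 45 N) (contact force between any of green_bottle, red_bottle, red_carton, green_carton, amber_jar and blue_tray above 45 N or contact force between any of green_bottle, red_bottle, red_carton, green_carton, amber_jar and orange_tray above 45 N).
It fails at once if a stock item is dropped or thrown: it moves faster than 0.75 m/s (a fall of about 30 mm) out of the fingers' grip ((linear speed of green_bottle above 0.75 m/s and contact force between green_bottle and the fingers below 0.05 N) or (linear speed of red_bottle above 0.75 m/s and contact force between red_bottle and the fingers below 0.05 N) or (linear speed of red_carton above 0.75 m/s and contact force between red_carton and the fingers below 0.05 N) or (linear speed of green_carton above 0.75 m/s and contact force between green_carton and the fingers below 0.05 N) or (linear speed of amber_jar above 0.75 m/s and contact force between amber_jar and the fingers below 0.05 N)).
It also fails if it takes over 128 s, if anything falls off the work surface, if the arm or the gripper's body presses on something with over 40 N, if the wrist force passes 120 N, or if a joint passes its speed limit or range.

## Robot

A 7-joint arm with a two-finger parallel gripper is mounted at the origin on the work surface. World frame = base frame: x ahead of the robot, y to its left, z up, the work surface at z = 0. Lengths are in m, angles in rad, forces in N, time in s.
With the tool pointing down it reaches from about 0.35 to 0.9 m from the base axis. Payload 8.1 kg.
Tool frame: the origin (TCP) lies between the finger pads; the fingertips stand 22 mm ahead of it and the grasp point (between the pads) lies 3 mm ahead of it; z points along the fingers, x is the direction in which the jaws open and shut, and the axes are right-handed (so a half turn about z gives the same grasp; the last joint's range is limited). The gripper opens to 92 mm and grips with 3 to 60 N. Pads are 19 mm wide; open, the fingers measure 130 mm over their backs; the gripper's body (75 mm by 190 mm) begins 47 mm behind the grasp point.
Start: joints at [-1.31, 0.434, 0.025, 1.573, -0.012, 1.134, -0.075], TCP at [0.222, 0.584, 0.249] pointing down, gripper open.
Joint ranges: [-2.62, 2.62], [-0.44, 2.09], [-1.27, 1.32], [0.08, 2.57], [-1.32, 4.46], [0.12, 2], [-2.74, 2.74]. Speed limits (rad/s): [2.22, 2.22, 3.01, 3.01, 3.14, 3.14, 3.14].

## Interface

Orientations are given as a rotation vector (axis times angle).
In Python, from cell import arm, vision, order gives the robot as it stands.
- The arm moves only by the tool apply_moves, never from a script. Its argument "commands" is a list of rows, each a list of 6 numbers: the shift along the tool's x, y, z in cm, then the turn, a rotation vector about the tool's x, y, z in rad. A call has 1 to 5 rows; each row shifts and turns the commanded pose from where the row before left it, along the tool's axes as they then stand; what a row does not reach is not made up. A row lasts 1/10 s, in which the tool goes at most 50 mm and 8.59 degrees, less where a joint would pass 70% of its speed; a pose out of reach is approached as far as the arm can. A call with a gripper value outside its range is refused whole. "claw" is the closure, from -1 (fully open) to 1 (shut), so that 0 is half open, set as the call begins (left out, the last holds). The fingers move at their own pace and stop on an object; "newtons" is the grip in N (left out, the last holds). Time passes only in rows, so rows that do not move let the fingers close. It gives the time, the measured TCP pose, the force and the opening at its end, in the units of the state.
- arm.observe(): the state, without advancing time (a new reading comes with each control period).
- vision.get_image(name): name is "scene" or "top" or "wrist"; returns (picture, depth): 420x560x3 uint8, red, green, blue; 420x560 float32, m along the optical axis (not along the pixel's ray), 0 where there is no reading.
- vision.get_calibration(name): a dict with "K" (3x3 intrinsics, pixels), "R" (3x3) and "t" (3): a world point X has camera coordinates R X + t. Camera axes: x right, y down, z forward; pixel columns grow to the right and rows downward; lengths in m; the calibration is good to about 2 mm. A picture is of the moment at which its call begins: read the wrist's pose just before it. get_calibration takes no time and is no camera call; for the wrist camera it gives the pose at the moment of the call.
- order.sign_off(): hands the job in, once; it reports no verdict.
The state is a dict: "clock": time; "joints": joint angles; "dq": joint speeds; "joint_efforts": joint torques, N m; "position": TCP position; "ee_rot": TCP orientation; "force": force on the tool from outside, world axes, zero at the start; "ft_torque": the same for the moment, N m; "width": opening from 0.0 (shut) to 1.0 (fully open).
Only numpy, scipy, OpenCV 4.12 (cv2) and the standard library are available. Lean on these libraries where they do the work, as an engineer would, in place of code of your own. Each camera call takes 0.05 s, during which the arm holds its last target.

## Working session

There is one attempt and no reset: what is moved stays moved. The work goes in short steps, Python scripts to look and compute and a tool call to move; the robot and the scene stay as the last step left them, time stands still between calls to the robot, and variables do not carry over. Pictures are saved under pics/ and viewed, and the job is handed in when it is done.

Besides the shell and the picture viewer there is one more tool, called after "Call:" by a JSON object that holds its "method" and its "body". apply_moves: Moves the arm, as the interface text tells. Its arguments: {"type":"object","properties":{"commands":{"type":"array","items":{"type":"array","items":{"type":"number"}}},"claw":{"type":"number"},"newtons":{"type":"number"}},"required":["commands"]}

```bash
ls; mkdir -p pics
python3 - <<'E'
from cell import arm,vision,order
import cv2,numpy as np
print(arm.observe())
for n in ["scene","top","wrist"]:
    p,d=vision.get_image(n); cv2.imwrite(f"pics/{n}0.png",p[:,:,::-1]); np.save(f"pics/{n}0.npy",d)
    c=vision.get_calibration(n); print(n,c); np.savez(f"pics/{n}0cal.npz",**{k:np.array(c[k]) for k in("K","R","t")})
E
```

```text
pics
{'clock': 0.0, 'joints': array([-1.30961095,  0.43524085,  0.02502235,  1.57407782, -0.01157607,
        1.13398385, -0.07510377]), 'dq': array([-1.40878890e-03, -1.16816205e-03,  2.16165501e-04, -1.34704527e-03,
        1.44304731e-04,  8.76230066e-05,  5.79300690e-05]), 'joint_efforts': array([-4.26726046e-04, -6.67855453e+01,  9.84612554e-01, -3.14456999e+01,
       -6.05940144e-02,  4.28924127e-02,  1.65153779e-04]), 'position': array([0.22230301, 0.58363511, 0.24794187]), 'ee_rot': array([ 2.58587813e+00,  1.78222788e+00, -1.84515170e-03]), 'force': array([-0.20897119,  0.11496146, -0.40583717]), 'ft_torque': array([ 0.04584674, -0.04055467,  0.02771226]), 'width': 1.0000164792627948}
scene {'K': array([[394.71814776,   0.        , 280.89785928],
       [  0.        , 394.71814776, 204.96281407],
       [  0.        ,   0.        ,   1.        ]]), 'R': array([[ 0.55533011,  0.83149229, -0.01513416],
       [ 0.58765756, -0.40522651, -0.70032141],
       [-0.58844461,  0.38001586, -0.71366721]]), 't': array([-0.29602116, -0.24606515,  1.28033748])}
top {'K': array([[478.77254165,   0.        , 278.842031  ],
       [  0.        , 478.77254165, 209.4924016 ],
       [  0.        ,   0.        ,   1.        ]]), 'R': array([[ 0.01875142, -0.99978635,  0.00869745],
       [-0.98309893, -0.02002151, -0.18197703],
       [ 0.18211229, -0.00513813, -0.98326432]]), 't': array([-0.00153496,  0.50522176,  1.14948808])}
wrist {'K': array([[344.29213832,   0.        , 276.17875305],
       [  0.        , 344.29213832, 209.32123435],
       [  0.        ,   0.        ,   1.        ]]), 'R': array([[ 0.35574325,  0.93457709, -0.00352271],
       [ 0.88902894, -0.33723826,  0.30967387],
       [ 0.28822611, -0.11329618, -0.95083631]]), 't': array([-0.62304054, -0.03954413,  0.39319876])}
```

View pics/top0.png

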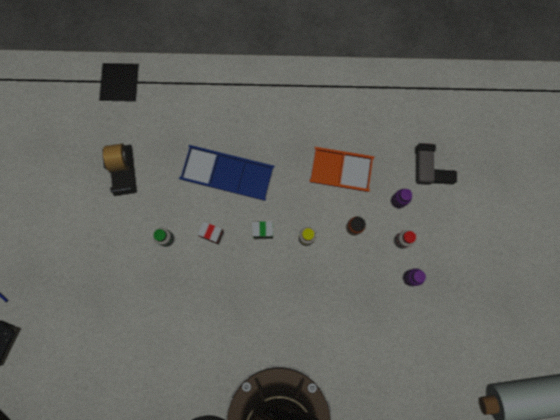

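View pics/scene0.png

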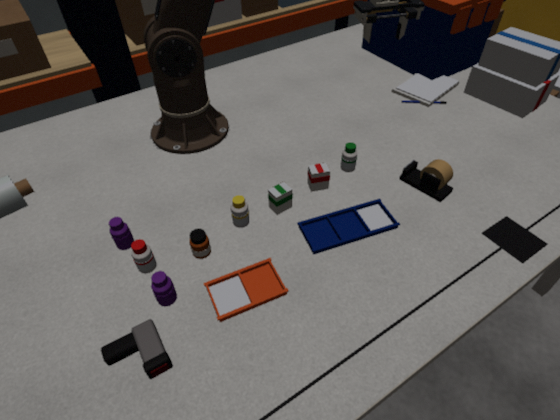

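View pics/wrist0.png

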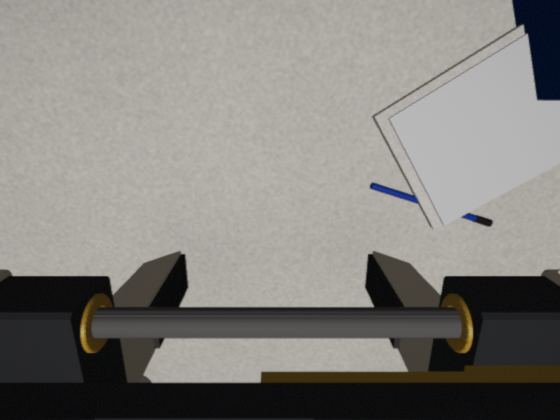

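The top picture shows the green bottle at (162,236), red carton (210,232), green carton (263,229), yellow bottle (307,235), jar (356,225), and red bottle (407,238). The purple look-alikes are at (402,198) and (416,277). The blue tray is around (227,173) and the orange tray around (342,170). Next I'll take enlarged crops and a point cloud.

```bash
cat > h.py <<'E'
import numpy as np,cv2
def load(n,i=0):
    return cv2.imread(f"pics/{n}{i}.png"),np.load(f"pics/{n}{i}.npy"),np.load(f"pics/{n}{i}cal.npz")
def cloud(d,c):
    K,R,t=c["K"],c["R"],c["t"]
    v,u=np.mgrid[:d.shape[0],:d.shape[1]]
    P=np.stack([(u-K[0,2])/K[0,0]*d,(v-K[1,2])/K[1,1]*d,d],-1)
    return (P-t)@R
def pix(u,v,z,c):
    K,R,t=c["K"],c["R"],c["t"]
    r=R.T@np.array([(u-K[0,2])/K[0,0],(v-K[1,2])/K[1,1],1.]);o=-R.T@t
    return o+r*(z-o[2])/r[2]
E
python3 - <<'E'
from h import *
im,d,c=load("top"); W=cloud(d,c)
z=W[300,150:200,2];print("bench z",np.median(W[260:330,60:220,2]),z.std())
m=((W[...,2]>.03)&(d>0)).astype(np.uint8)
m[320:]=0
n,l,s,cc=cv2.connectedComponentsWithStats(m)
for i in range(1,n):
    if s[i,4]<30: continue
    P=W[l==i]; zt=np.percentile(P[:,2],95); T=P[P[:,2]>zt-.008]
    (a,b),(w,h),an=cv2.minAreaRect((T[:,:2]*1000).astype(np.float32))
    print(cc[i].round(),s[i,4],"ztop %.3f"%zt,"top mean",T.mean(0).round(3),"rect",round(a),round(b),round(w),round(h),round(an))
a=cv2.resize(im[130:300,90:290],None,fx=4,fy=3.5,interpolation=cv2.INTER_CUBIC) if 0 else None
cv2.imwrite("pics/c1.png",cv2.resize(im[135:255,140:290],None,fx=5,fy=5,interpolation=cv2.INTER_CUBIC))
cv2.imwrite("pics/c2.png",cv2.resize(im[135:295,290:450],None,fx=3.7,fy=3.7,interpolation=cv2.INTER_CUBIC))
E
```

```text
bench z 0.0005305285176929663 0.002122061011343994
[116. 158.] 700 ztop 0.087 top mean [0.628 0.422 0.084] rect 626 422 50 44 9
[426. 162.] 576 ztop 0.039 top mean [ 0.642 -0.368  0.035] rect 638 -370 102 48 0
[121. 188.] 124 ztop 0.043 top mean [0.554 0.41  0.039] rect 555 410 14 56 11
[402. 197.] 272 ztop 0.083 top mean [ 0.543 -0.301  0.08 ] rect 543 -300 27 27 3
[356. 225.] 256 ztop 0.067 top mean [ 0.471 -0.185  0.064] rect 471 -184 33 34 5
[210. 232.] 348 ztop 0.068 top mean [0.445 0.178 0.065] rect 445 178 50 36 69
[262. 229.] 345 ztop 0.068 top mean [0.454 0.048 0.064] rect 455 49 36 50 3
[307. 236.] 249 ztop 0.083 top mean [ 0.441 -0.062  0.08 ] rect 442 -61 27 27 89
[162. 236.] 272 ztop 0.083 top mean [0.432 0.295 0.08 ] rect 432 295 27 29 1
[405. 238.] 282 ztop 0.082 top mean [ 0.439 -0.306  0.08 ] rect 439 -306 27 29 2
[415. 277.] 285 ztop 0.082 top mean [ 0.345 -0.326  0.08 ] rect 345 -326 29 28 24
```

View pics/c1.png

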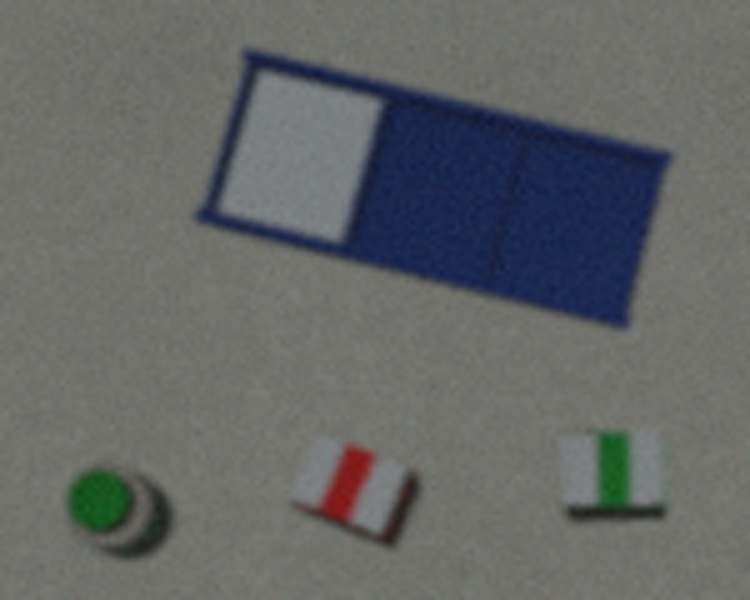

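View pics/c2.png

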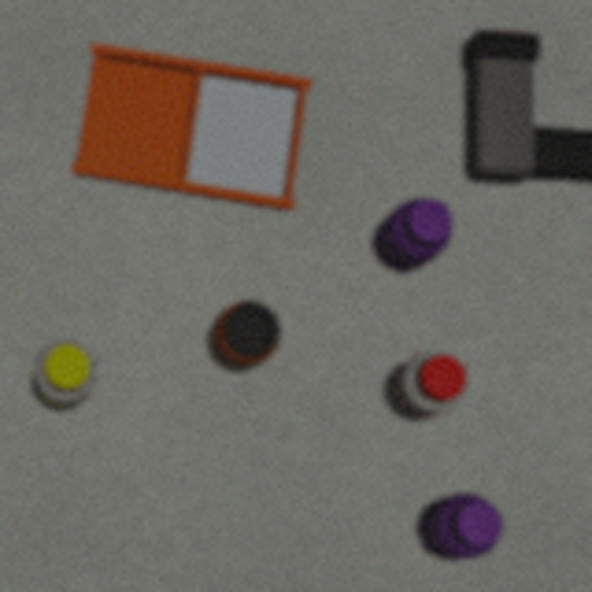

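The crops show each item clearly, and the red cap is flanked by two purple ones. The depth heights match the spec (caps 80 mm, cartons and jar 64 mm). Next are the tray poses, and a cross-check of the cartons.

Run:
```python
from h import *
im,d,c=load("top"); W=cloud(d,c)
# rim corners read off crops (c1: /5 + (140,135); c2: /3.7+(290,135))
B=[(249,52),(670,155),(627,326),(200,216)]
O=[(94,45),(310,80),(292,207),(75,173)]
for nm,C,f,o,L in(("blue",B,5,(140,135),226),("orange",O,3.7,(290,135),152)):
    P=np.array([pix(u/f+o[0],v/f+o[1],.016,c)[:2] for u,v in C])
    e=[np.linalg.norm(P[i]-P[(i+1)%4]) for i in range(4)]
    ctr=P.mean(0); ydir=(P[0]+P[3]-P[1]-P[2]); ang=np.degrees(np.arctan2(ydir[1],ydir[0]))-90
    xd=(P[0]+P[1]-P[2]-P[3]); ax=np.degrees(np.arctan2(xd[1],xd[0]))
    print(nm,P.round(3).tolist(),np.round(e,3),ctr.round(4),"yaw from y",ang.round(1),"from x",ax.round(1))
hsv=cv2.cvtColor(cv2.GaussianBlur(im,(3,3),0),cv2.COLOR_BGR2HSV)
# scene cam cross-check with its cloud
im2,d2,c2=load("scene"); W2=cloud(d2,c2)
m=((W2[...,2]>.05)&(W2[...,2]<.1)&(d2>0)&(W2[...,0]>.3)&(W2[...,0]<.6)&(abs(W2[...,1])<.35)).astype(np.uint8)
n,l,s,cc=cv2.connectedComponentsWithStats(m)
for i in range(1,n):
    if s[i,4]<30: continue
    P=W2[l==i]; zt=np.percentile(P[:,2],95); T=P[P[:,2]>zt-.008]
    (a,b),(w,h),an=cv2.minAreaRect((T[:,:2]*1000).astype(np.float32))
    print(cc[i].round(),"ztop %.3f"%zt,T.mean(0).round(3),"rect",round(a),round(b),round(w),round(h),round(an))
for nm,(u0,u1,v0,v1) in dict(red=(195,228,218,248),green=(250,278,217,242)).items():
    w=np.zeros(d.shape,bool);w[v0:v1,u0:u1]=1
    T=W[w&(W[...,2]>.055)][:,:2]*1000
    cv=np.cov(T.T);ev,V=np.linalg.eigh(cv);print(nm,T.mean(0),np.sqrt(12*ev),"short axis deg",np.degrees(np.arctan2(V[1,0],V[0,0])))
```

```text
blue [[0.677, 0.245], [0.626, 0.023], [0.534, 0.043], [0.588, 0.266]] [0.228 0.094 0.229 0.091] [0.6063 0.1442] yaw from y -13.3 from x -12.8
orange [[0.679, -0.085], [0.657, -0.238], [0.564, -0.224], [0.586, -0.072]] [0.155 0.094 0.153 0.095] [ 0.6214 -0.1546] yaw from y -8.2 from x -8.3
[349. 150.] ztop 0.080 [0.437 0.292 0.078] rect 435 292 28 29 66
[318. 169.] ztop 0.065 [0.45  0.175 0.063] rect 448 176 50 40 70
[279. 190.] ztop 0.065 [0.459 0.046 0.063] rect 457 48 39 52 2
[238. 204.] ztop 0.080 [ 0.446 -0.064  0.078] rect 445 -64 27 28 57
[117. 226.] ztop 0.081 [ 0.35  -0.328  0.079] rect 348 -327 28 30 57
[197. 235.] ztop 0.065 [ 0.477 -0.188  0.063] rect 474 -187 35 35 76
[140. 249.] ztop 0.080 [ 0.444 -0.308  0.078] rect 443 -308 28 29 69
[160. 282.] ztop 0.081 [ 0.548 -0.303  0.079] rect 547 -303 28 29 2
red [442.79855887 175.98256944] [38.46210236 90.91760124] short axis deg 140.11663177401658
green [453.74236309  48.65448876] [36.79106651 50.86899521] short axis deg -173.45475708056955
```

Tray sizes come out within 3 mm of spec (228×93 and 154×94 mm). The blue tray is at (0.606, 0.144) with yaw −13°, the orange tray at (0.621, −0.155) with yaw −8°. The two cameras agree on the items to about 5 mm, so I'll use the mean.

Things that could be mistaken for a target, by top-image pixel:
- **Green bottle (162,236):** yellow (307,235), red (407,238), and purples (402,198) and (416,277).
- **Red carton (210,232):** green carton (263,229).

My first choice is the green cap at (162,236), already checked in the close crop.

```bash
cat > plan.py <<'E'
import sys,numpy as np
from scipy.spatial.transform import Rotation as Ro
from cell import arm
def state():
    s=arm.observe();R=Ro.from_rotvec(s["ee_rot"]).as_matrix()
    return s,R
def plan(tx,ty,tz,yaw,step=.045):
    s,R=state();p=s["position"].copy();th=np.arctan2(R[1,0],R[0,0])
    dy=(np.radians(yaw)-th+np.pi/2)%np.pi-np.pi/2
    D=np.array([tx,ty,tz])-p
    n=int(np.ceil(max(np.linalg.norm(D)/step,abs(dy)/.14,1)))
    print("at",p.round(4),"yaw",np.degrees(th).round(1),"t",s["clock"],"tilt",R[:,2].round(4),"F",s["force"].round(1),"w",round(s["width"],3),"j7",round(s["joints"][6],2))
    for k in range(n):
        goal=np.array([tx,ty,tz])-D*(1-(k+1)/n)
        e=goal-p
        X=np.array([np.cos(th),np.sin(th),0]);Y=np.array([np.sin(th),-np.cos(th),0])
        a=np.round(np.array([e@X,e@Y,-e[2]])*100,1)
        p=p+(a[0]*X+a[1]*Y)/100-np.array([0,0,a[2]/100])
        th0=np.radians(yaw) if 0 else None
        r=0
        rem=dy*(1-k/n) if k==0 else rem
        r=np.round(-rem/(n-k),2); th=th-r; rem=rem+r
        print([*[float(v)+0. for v in a],0,0,float(r)+0.])
if __name__=="__main__": plan(*map(float,sys.argv[1:]))
E
python3 plan.py .434 .294 .13 20
```

```text
at [0.2223 0.5837 0.2481] yaw 69.2 t 0.15 tilt [-3.0e-04 -1.2e-03 -1.0e+00] F [-1.5 -0.1  0.3] w 1.001 j7 -0.08
[-2.2, 3.3, 1.3, 0, 0, 0.1]
[-1.8, 3.6, 1.3, 0, 0, 0.09]
[-1.5, 3.7, 1.3, 0, 0, 0.1]
[-1.1, 3.8, 1.4, 0, 0, 0.09]
[-0.8, 3.9, 1.3, 0, 0, 0.1]
[-0.4, 4.0, 1.3, 0, 0, 0.09]
[0.0, 4.0, 1.3, 0, 0, 0.1]
[0.4, 3.9, 1.3, 0, 0, 0.09]
[0.7, 4.0, 1.3, 0, 0, 0.1]
```

Call:
{"method": "apply_moves", "body": {"commands": [[-2.2,3.3,1.3,0,0,0.1],[-1.8,3.6,1.3,0,0,0.09],[-1.5,3.7,1.3,0,0,0.1],[-1.1,3.8,1.4,0,0,0.09],[-0.8,3.9,1.3,0,0,0.1]], "claw": -1, "newtons": 20}}

```text
clock: 0.65
position: [0.3405, 0.4217, 0.1821]
ee_rot: [2.938, 1.111, -0.0]
force: [1.0, 1.3, 0.6]
width: 0.998
```

Call:
{"method": "apply_moves", "body": {"commands": [[-0.4,4.0,1.3,0,0,0.09],[0,4.0,1.3,0,0,0.1],[0.4,3.9,1.3,0,0,0.09],[0.7,4.0,1.3,0,0,0.1],[0,0,0,0,0,0]]}}

```text
clock: 1.15
position: [0.4368, 0.2878, 0.1294]
ee_rot: [3.093, 0.524, -0.001]
force: [-1.2, -0.4, 0.4]
width: 0.998
```

```bash
python3 plan.py .434 .294 .045 20
python3 - <<'E'
from cell import vision
import cv2,numpy as np
from h import *
c=vision.get_calibration("wrist");p,d=vision.get_image("wrist");cv2.imwrite("pics/w1.png",p[:,:,::-1])
W=cloud(d,c);m=(W[...,2]>.06)&(W[...,2]<.09)&(d>0)&(abs(W[...,0]-.434)<.05)&(abs(W[...,1]-.294)<.05)
T=W[m];print(len(T),T.mean(0),T.min(0),T.max(0))
E
```

```text
at [0.4368 0.2878 0.1294] yaw 19.2 t 1.15 tilt [-2.0e-04 -4.3e-03 -1.0e+00] F [-1.2 -0.4  0.4] w 0.998 j7 -0.19
[0.0, -0.3, 4.2, 0, 0, -0.01]
[-0.1, -0.4, 4.2, 0, 0, 0.0]
2377 [0.43259726 0.29692063 0.07725892] [0.41745001 0.27934338 0.06000063] [0.44904551 0.3119895  0.08220946]
```

View pics/w1.png

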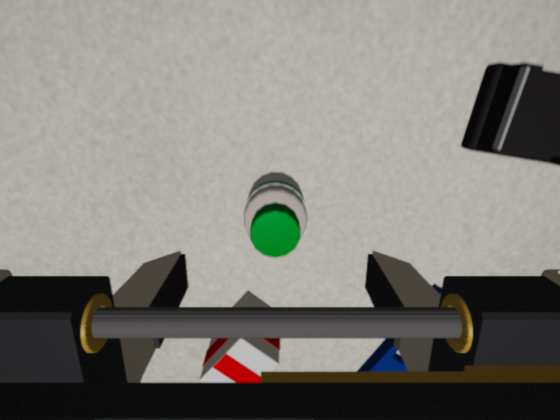

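The wrist view shows the green cap at (275,230), centred between the jaws, and its estimate (0.433, 0.296) agrees. I'll go down and grip.

Call:
{"method": "apply_moves", "body": {"commands": [[-0.2,-0.4,4,0,0,0],[0,-0.4,4.0,0,0,0],[0,0,0.4,0,0,0],[0,0,0,0,0,0]]}}

```text
clock: 1.6
position: [0.4288, 0.3011, 0.0465]
ee_rot: [3.093, 0.544, -0.003]
force: [-0.2, 0.5, 1.0]
width: 1.0
```

Call:
{"method": "apply_moves", "body": {"commands": [[0,0,0,0,0,0],[0,0,0,0,0,0],[0,0,0,0,0,0],[0,0,0,0,0,0],[0,0,0,0,0,0]], "claw": 1, "newtons": 20}}

```text
clock: 2.1
position: [0.4299, 0.301, 0.0472]
ee_rot: [-3.094, -0.542, -0.001]
force: [0.2, -0.7, -0.2]
width: 0.613
```

Call:
{"method": "apply_moves", "body": {"commands": [[0,0,0,0,0,0]]}}

```text
clock: 2.2
position: [0.4297, 0.3009, 0.0469]
ee_rot: [-3.094, -0.542, -0.0]
force: [-1.1, -0.1, 0.1]
width: 0.529
```

```bash
python3 plan.py .606 .144 .105 -13
```

```text
at [0.4297 0.3009 0.0469] yaw 19.9 t 2.2 tilt [ 2.e-04  2.e-04 -1.e+00] F [-1.1 -0.1  0.1] w 0.529 j7 -0.16
[1.9, 3.5, -1.0, 0, 0, 0.1]
[2.2, 3.2, -0.9, 0, 0, 0.09]
[2.5, 3.1, -1.0, 0, 0, 0.1]
[2.8, 2.7, -1.0, 0, 0, 0.09]
[3.0, 2.6, -0.9, 0, 0, 0.1]
[3.2, 2.2, -1.0, 0, 0, 0.09]
```

Call:
{"method": "apply_moves", "body": {"commands": [[0,0,0,0,0,0],[0,0,0,0,0,0],[0,0,0,0,0,0]]}}

```text
clock: 2.5
position: [0.4298, 0.3009, 0.0468]
ee_rot: [-3.094, -0.542, -0.0]
force: [0.9, 0.3, 1.8]
width: 0.449
```

Call:
{"method": "apply_moves", "body": {"commands": [[0,0,-1,0,0,0],[0,0,-2,0,0,0],[0,0,-3,0,0,0],[0,0,0,0,0,0]]}}

```text
clock: 2.9
position: [0.4314, 0.3019, 0.1103]
ee_rot: [-3.092, -0.541, -0.007]
force: [1.3, 0.0, -1.1]
width: 0.452
```

```bash
python3 plan.py .606 .144 .105 -13
```

```text
at [0.4314 0.3019 0.1103] yaw 19.9 t 2.9 tilt [ 0.004   0.0036 -1.    ] F [ 1.3  0.  -1.1] w 0.452 j7 -0.19
[1.8, 3.5, 0.1, 0, 0, 0.1]
[2.2, 3.2, 0.1, 0, 0, 0.09]
[2.5, 3.1, 0.1, 0, 0, 0.1]
[2.7, 2.8, 0.1, 0, 0, 0.09]
[3.0, 2.5, 0.0, 0, 0, 0.1]
[3.3, 2.2, 0.1, 0, 0, 0.09]
```

The bottle is held: the opening is 41.6 mm against a 42 mm body.

Call:
{"method": "apply_moves", "body": {"commands": [[1.8,3.5,0,0,0,0.1],[2.2,3.2,0,0,0,0.09],[2.5,3.1,0,0,0,0.1],[2.7,2.8,0,0,0,0.09],[3.0,2.5,0,0,0,0.1]]}}

```text
clock: 3.4
position: [0.5755, 0.1681, 0.1066]
ee_rot: [3.134, -0.214, -0.001]
force: [0.5, 0.1, -1.3]
width: 0.451
```

Call:
{"method": "apply_moves", "body": {"commands": [[3.3,1.9,0,0,0,0.09],[0,0,0,0,0,0],[0,0,0,0,0,0],[0,0,0,0,0,0]]}}

```text
clock: 3.8
position: [0.604, 0.1471, 0.1063]
ee_rot: [-3.122, 0.347, 0.002]
force: [-0.1, 0.0, -1.6]
width: 0.452
```

```bash
python3 plan.py .606 .146 .055 -13
python3 - <<'E'
from cell import vision
import cv2
p,d=vision.get_image("scene");cv2.imwrite("pics/s1.png",cv2.resize(p[120:300,220:440,::-1],None,fx=3,fy=3))
p,d=vision.get_image("wrist");cv2.imwrite("pics/w2.png",p[:,:,::-1])
E
```

```text
at [0.604  0.1471 0.1063] yaw -12.7 t 3.8 tilt [-1.5e-03  5.0e-04 -1.0e+00] F [-0.1  0.  -1.6] w 0.452 j7 -0.26
[0.1, 0.0, 2.6, 0, 0, 0.0]
[0.1, 0.1, 2.5, 0, 0, 0.01]
```

View pics/s1.png

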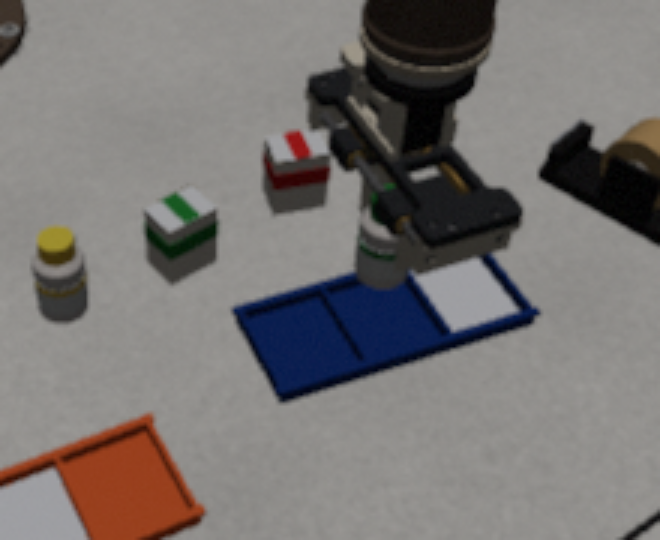

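View pics/w2.png

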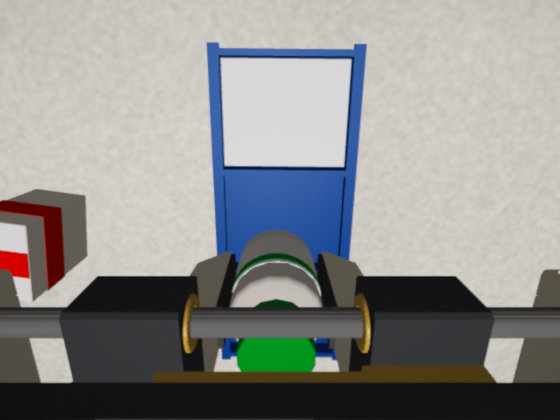

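The wrist view shows the tray square to the jaws, with its far rim corners at (209,45) and (365,46). I'll use those to check the tray pose.

Run:
```python
from cell import vision
from h import *
c=vision.get_calibration("wrist")
A=pix(209,45,.016,c)[:2];B=pix(366,45,.016,c)[:2]
D=pix(287,169,.016,c)[:2]
x=(B-A)/np.linalg.norm(B-A);y=np.array([-x[1],x[0]])
print(A,B,np.linalg.norm(B-A),np.degrees(np.arctan2(x[1],x[0])),"centre",(A+B)/2-.113*y,"div->centre",D-.037*y,(D-A)@y)
```

```text
[0.58947818 0.26667511] [0.68113538 0.24609776] 0.09393864776995027 -12.653292832103697 centre [0.61055403 0.14613082] div->centre [0.61118365 0.14681809] -0.07519149704548819
```

Call:
{"method": "apply_moves", "body": {"commands": [[0,0,2.5,0,0,0],[0,0,2.0,0,0,0],[0,0,0,0,0,0]]}}

```text
clock: 4.2
position: [0.6026, 0.1469, 0.0594]
ee_rot: [3.121, -0.347, -0.007]
force: [-0.4, -0.0, -1.0]
width: 0.452
```

Call:
{"method": "apply_moves", "body": {"commands": [[0.5,-0.2,0.3,0,0,0],[0,0,0.3,0,0,0],[0,0,0,0,0,0]]}}

```text
clock: 4.5
position: [0.6109, 0.1472, 0.0562]
ee_rot: [-3.122, 0.349, -0.001]
force: [-0.5, -0.4, -1.1]
width: 0.447
```

Call:
{"method": "apply_moves", "body": {"commands": [[0,0,0.2,0,0,0],[0,0,0.1,0,0,0],[0,0,0,0,0,0]]}}

```text
clock: 4.8
position: [0.6103, 0.1469, 0.0528]
ee_rot: [-3.122, 0.35, 0.0]
force: [-0.6, -0.5, -0.7]
width: 0.45
```

Call:
{"method": "apply_moves", "body": {"commands": [[0,0,0.2,0,0,0],[0,0,0,0,0,0],[0,0,0,0,0,0]]}}

```text
clock: 5.1
position: [0.6106, 0.147, 0.0509]
ee_rot: [-3.122, 0.35, -0.001]
force: [-0.0, -0.0, 0.9]
width: 0.452
```

Call:
{"method": "apply_moves", "body": {"commands": [[0,0,0,0,0,0],[0,0,0,0,0,0],[0,0,0,0,0,0],[0,0,0,0,0,0]], "claw": -0.5}}

```text
clock: 5.5
position: [0.6103, 0.1469, 0.0507]
ee_rot: [3.122, -0.35, -0.0]
force: [-0.2, -0.8, 0.1]
width: 0.731
```

Call:
{"method": "apply_moves", "body": {"commands": [[0,0,-2,0,0,0],[0,0,-4,0,0,0],[0,0,-4,0,0,0]], "claw": -1}}

```text
clock: 5.8
position: [0.6098, 0.1467, 0.1513]
ee_rot: [3.121, -0.35, -0.002]
force: [0.7, 1.0, 0.0]
width: 0.961
```

```bash
python3 plan.py .4465 .177 .13 -21
```

```text
at [0.6098 0.1467 0.1513] yaw -12.8 t 5.8 tilt [-1.7e-03 -9.0e-04 -1.0e+00] F [0.7 1.  0. ] w 0.961 j7 -0.29
[-4.1, 0.2, 0.5, 0, 0, 0.04]
[-4.2, 0.3, 0.6, 0, 0, 0.03]
[-4.1, 0.5, 0.5, 0, 0, 0.04]
[-4.1, 0.6, 0.5, 0, 0, 0.03]
```

Call:
{"method": "apply_moves", "body": {"commands": [[-4.1,0.2,0.5,0,0,0.04],[-4.2,0.3,0.5,0,0,0.03],[-4.1,0.5,0.5,0,0,0.04],[-4.1,0.6,0.5,0,0,0.03],[0,0,0,0,0,0]]}}

```text
clock: 6.3
position: [0.4409, 0.1775, 0.1296]
ee_rot: [3.089, -0.563, -0.01]
force: [0.1, -0.2, -0.2]
width: 1.002
```

Call:
{"method": "apply_moves", "body": {"commands": [[0,0,0,0,0,0],[0,0,0,0,0,0]]}}

```text
clock: 6.5
position: [0.4487, 0.1769, 0.1312]
ee_rot: [-3.089, 0.567, -0.003]
force: [2.0, -0.2, 0.4]
width: 0.998
```

```bash
cat > wlook.py <<'E'
import sys,cv2,numpy as np
from cell import vision
from h import *
x,y,h,name=float(sys.argv[1]),float(sys.argv[2]),float(sys.argv[3]),sys.argv[4]
c=vision.get_calibration("wrist");p,d=vision.get_image("wrist");cv2.imwrite(f"pics/{name}.png",p[:,:,::-1])
W=cloud(d,c);m=(abs(W[...,2]-h)<.008)&(d>0)&(abs(W[...,0]-x)<.05)&(abs(W[...,1]-y)<.05)
T=W[m];print(len(T),T.mean(0).round(4));(a,b),(w,l),an=cv2.minAreaRect((T[:,:2]*1000).astype(np.float32));print(round(a),round(b),round(w),round(l),round(an,1))
E
python3 wlook.py .4465 .177 .064 w3; python3 plan.py .4465 .177 .043 -21
```

```text
4248 [0.4468 0.1782 0.0639]
446 176 51 36 69.2
at [0.4488 0.1768 0.1311] yaw -20.8 t 6.55 tilt [ 1.7e-03  3.0e-04 -1.0e+00] F [1.1 0.7 0.2] w 1.0 j7 -0.58
[-0.1, 0.0, 4.4, 0, 0, 0.0]
[-0.1, 0.1, 4.4, 0, 0, 0.0]
```

View pics/w3.png

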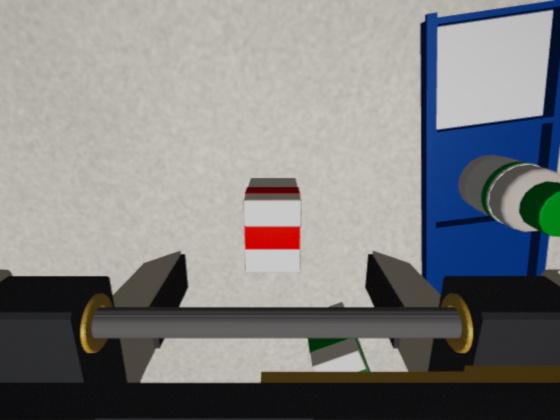

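The red carton's top is at (272,235), square to the jaws and centred. The green bottle at (530,195) stands in the middle bay. Now I'll grip the carton.

Call:
{"method": "apply_moves", "body": {"commands": [[-0.1,0,4.4,0,0,0],[-0.1,0,3.4,0,0,0],[0,0,1.0,0,0,0],[0,0,0,0,0,0]]}}

```text
clock: 6.95
position: [0.4455, 0.1767, 0.0418]
ee_rot: [3.088, -0.569, -0.002]
force: [0.6, 0.7, -0.1]
width: 0.997
```

Call:
{"method": "apply_moves", "body": {"commands": [[0,0,0,0,0,0],[0,0,0,0,0,0],[0,0,0,0,0,0],[0,0,0,0,0,0],[0,0,0,0,0,0]], "claw": 1, "newtons": 20}}

```text
clock: 7.45
position: [0.4455, 0.1778, 0.0432]
ee_rot: [-3.089, 0.567, -0.001]
force: [0.1, -0.0, 0.3]
width: 0.614
```

Call:
{"method": "apply_moves", "body": {"commands": [[0,0,0,0,0,0],[0,0,0,0,0,0],[0,0,0,0,0,0],[0,0,0,0,0,0]]}}

```text
clock: 7.85
position: [0.4454, 0.1776, 0.0428]
ee_rot: [-3.09, 0.567, -0.0]
force: [0.4, 0.4, 1.0]
width: 0.39
```

Call:
{"method": "apply_moves", "body": {"commands": [[0,0,-1,0,0,0],[0,0,-2,0,0,0],[0,0,-4,0,0,0],[0,0,0,0,0,0],[0,0,0,0,0,0]]}}

```text
clock: 8.35
position: [0.4458, 0.178, 0.1138]
ee_rot: [-3.088, 0.566, -0.002]
force: [-0.3, 0.2, -1.3]
width: 0.39
```

```bash
python3 plan.py .6255 .218 .113 -13
```

```text
at [0.4458 0.178  0.1138] yaw -20.8 t 8.35 tilt [ 0.0018  0.0015 -1.    ] F [-0.3  0.2 -1.3] w 0.39 j7 -0.55
[3.1, -2.0, 0.0, 0, 0, -0.03]
[3.1, -2.0, 0.0, 0, 0, -0.03]
[3.2, -1.8, 0.0, 0, 0, -0.03]
[3.2, -1.7, 0.1, 0, 0, -0.02]
[3.3, -1.7, 0.0, 0, 0, -0.03]
```

Call:
{"method": "apply_moves", "body": {"commands": [[3.1,-2.0,0,0,0,-0.03],[3.1,-2.0,0,0,0,-0.03],[3.2,-1.8,0,0,0,-0.03],[3.2,-1.7,0,0,0,-0.02],[3.3,-1.7,0,0,0,-0.03]]}}

```text
clock: 8.85
position: [0.6252, 0.2176, 0.1112]
ee_rot: [3.121, -0.348, -0.004]
force: [0.2, -0.5, -0.2]
width: 0.394
```

Call:
{"method": "apply_moves", "body": {"commands": [[0,0,0,0,0,0],[0,0,1,0,0,0],[0,0,2,0,0,0],[0,0,2,0,0,0],[0,0,0,0,0,0]]}}

```text
clock: 9.35
position: [0.621, 0.2168, 0.0588]
ee_rot: [3.119, -0.349, -0.011]
force: [-0.0, 0.3, -1.7]
width: 0.391
```

```bash
python3 plan.py .6255 .218 .052 -13
python3 - <<'E'
from cell import vision
import cv2
p,d=vision.get_image("wrist");cv2.imwrite("pics/w4.png",p[:,:,::-1])
E
```

```text
at [0.621  0.2168 0.0588] yaw -12.8 t 9.35 tilt [-0.0071 -0.0023 -1.    ] F [-0.   0.3 -1.7] w 0.391 j7 -0.34
[0.4, -0.2, 0.7, 0, 0, 0.0]
```

View pics/w4.png

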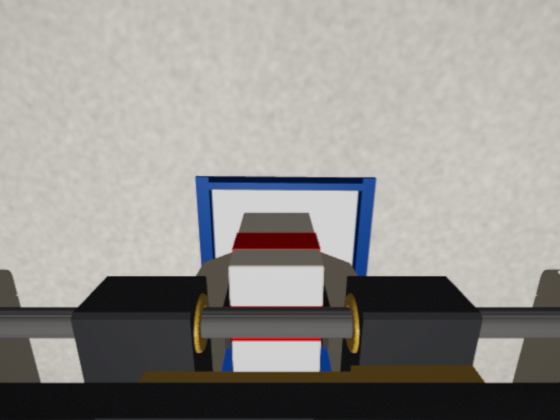

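The carton is over the white bay. The rim centre, at column 286 against the carton's 277, asks for about +4 mm in tool x, as planned.

Call:
{"method": "apply_moves", "body": {"commands": [[0.4,-0.1,0.4,0,0,0],[0,0,0.4,0,0,0],[0,0,0,0,0,0],[0,0,0,0,0,0]]}}

```text
clock: 9.8
position: [0.629, 0.2178, 0.0551]
ee_rot: [-3.122, 0.35, -0.001]
force: [0.6, 0.1, -0.4]
width: 0.393
```

Call:
{"method": "apply_moves", "body": {"commands": [[-0.3,0,0.4,0,0,0],[0,0,0.2,0,0,0],[0,0,0,0,0,0],[0,0,0,0,0,0]]}}

```text
clock: 10.2
position: [0.626, 0.2184, 0.0487]
ee_rot: [3.122, -0.35, -0.0]
force: [-0.1, 0.7, -0.5]
width: 0.388
```

Call:
{"method": "apply_moves", "body": {"commands": [[0,0,0.1,0,0,0],[0,0,0.1,0,0,0],[0,0,0,0,0,0]]}}

```text
clock: 10.5
position: [0.6262, 0.2184, 0.0469]
ee_rot: [-3.122, 0.35, -0.0]
force: [-0.6, 0.7, 1.4]
width: 0.388
```

Contact: Fz has swung from about −1 to +1.4. I'll release, retreat and head for the jar.

Call:
{"method": "apply_moves", "body": {"commands": [[0,0,0,0,0,0],[0,0,0,0,0,0],[0,0,0,0,0,0],[0,0,0,0,0,0]], "claw": -0.4}}

```text
clock: 10.9
position: [0.626, 0.2183, 0.0467]
ee_rot: [3.122, -0.35, -0.0]
force: [0.1, -0.1, -0.2]
width: 0.676
```

Call:
{"method": "apply_moves", "body": {"commands": [[0,0,-2,0,0,0],[0,0,-4,0,0,0],[0,0,-4,0,0,0],[0,0,-3,0,0,0],[0,0,0,0,0,0]], "claw": -1}}

```text
clock: 11.4
position: [0.6286, 0.2188, 0.1817]
ee_rot: [-3.118, 0.35, -0.011]
force: [0.2, -0.7, 0.8]
width: 0.996
```

```bash
python3 plan.py .4735 -.186 .14 -13
```

```text
at [0.6286 0.2188 0.1817] yaw -12.8 t 11.4 tilt [ 0.0073  0.0031 -1.    ] F [ 0.2 -0.7  0.8] w 0.996 j7 -0.39
[-0.6, 4.3, 0.4, 0, 0, 0.0]
[-0.6, 4.3, 0.4, 0, 0, 0.0]
[-0.6, 4.3, 0.5, 0, 0, 0.0]
[-0.7, 4.3, 0.4, 0, 0, 0.0]
[-0.6, 4.3, 0.4, 0, 0, 0.0]
[-0.6, 4.2, 0.4, 0, 0, 0.0]
[-0.6, 4.3, 0.4, 0, 0, 0.0]
[-0.6, 4.3, 0.4, 0, 0, 0.0]
[-0.6, 4.3, 0.5, 0, 0, 0.0]
[-0.7, 4.3, 0.4, 0, 0, 0.0]
```

Call:
{"method": "apply_moves", "body": {"commands": [[-0.6,4.3,0.4,0,0,0],[-0.6,4.3,0.4,0,0,0],[-0.6,4.3,0.4,0,0,0],[-0.6,4.3,0.4,0,0,0],[-0.6,4.3,0.4,0,0,0]]}}

```text
clock: 11.9
position: [0.548, 0.0139, 0.1561]
ee_rot: [3.122, -0.349, -0.001]
force: [1.0, 0.3, 0.1]
width: 0.998
```

Call:
{"method": "apply_moves", "body": {"commands": [[-0.6,4.3,0.4,0,0,0],[-0.6,4.3,0.4,0,0,0],[-0.6,4.3,0.4,0,0,0],[-0.6,4.3,0.4,0,0,0],[-0.6,4.3,0.4,0,0,0]]}}

```text
clock: 12.4
position: [0.4713, -0.189, 0.1362]
ee_rot: [-3.122, 0.349, 0.0]
force: [1.1, -0.2, 0.8]
width: 1.0
```

Call:
{"method": "apply_moves", "body": {"commands": [[0,0,0,0,0,0],[0,0,0,0,0,0],[0,0,0,0,0,0]]}}

```text
clock: 12.7
position: [0.4727, -0.1866, 0.1364]
ee_rot: [-3.122, 0.348, 0.001]
force: [0.1, -0.5, -0.8]
width: 0.999
```

```bash
python3 wlook.py .4735 -.186 .064 w5; python3 plan.py .4735 -.186 .037 -13
```

```text
2291 [ 0.4729 -0.1859  0.0637]
473 -187 35 35 17.2
at [ 0.4728 -0.1863  0.1365] yaw -12.7 t 12.75 tilt [-2.e-04  6.e-04 -1.e+00] F [-0.5  0.5 -0.4] w 0.999 j7 0.33
[0.0, 0.0, 3.3, 0, 0, 0.0]
[0.0, 0.0, 3.3, 0, 0, 0.0]
[0.1, 0.0, 3.3, 0, 0, 0.01]
```

View pics/w5.png

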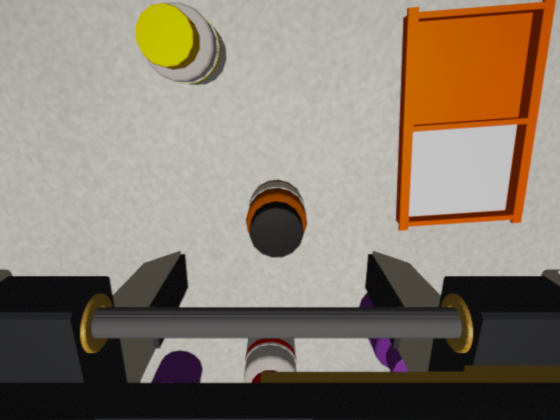

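The jar lid at (276,228) is centred. Yellow at (165,35) is well clear. Descending.

Call:
{"method": "apply_moves", "body": {"commands": [[0,0,3.3,0,0,0],[0,0,3.3,0,0,0],[0,0,2.3,0,0,0],[0,0,1.0,0,0,0],[0,0,0,0,0,0]]}}

```text
clock: 13.25
position: [0.4721, -0.1866, 0.0368]
ee_rot: [-3.122, 0.347, 0.003]
force: [0.2, -0.3, 1.4]
width: 1.004
```

Call:
{"method": "apply_moves", "body": {"commands": [[0,0,0,0,0,0],[0,0,0,0,0,0],[0,0,0,0,0,0],[0,0,0,0,0,0],[0,0,0,0,0,0]], "claw": 1, "newtons": 20}}

```text
clock: 13.75
position: [0.4726, -0.1877, 0.0381]
ee_rot: [-3.122, 0.35, -0.001]
force: [0.1, 0.2, -0.2]
width: 0.612
```

Call:
{"method": "apply_moves", "body": {"commands": [[0,0,0,0,0,0],[0,0,0,0,0,0],[0,0,0,0,0,0]]}}

```text
clock: 14.05
position: [0.4724, -0.1877, 0.0378]
ee_rot: [-3.122, 0.35, -0.0]
force: [-0.3, 0.7, 2.7]
width: 0.473
```

Call:
{"method": "apply_moves", "body": {"commands": [[0,0,-1,0,0,0],[0,0,-2,0,0,0],[0,0,-4,0,0,0],[0,0,-4,0,0,0],[0,0,0,0,0,0]]}}

```text
clock: 14.55
position: [0.4747, -0.1891, 0.1527]
ee_rot: [3.121, -0.351, 0.012]
force: [0.7, 0.3, -0.8]
width: 0.476
```

```bash
python3 -c "
from h import *
c=np.load('pics/top0cal.npz')
import numpy as np
ctr=np.array([.609,.146]);y=np.array([.222,.975]);print(ctr-.074*y)"; python3 plan.py .5925 .074 .147 -13
```

```text
[0.592572 0.07385 ]
at [ 0.4747 -0.1891  0.1527] yaw -12.8 t 14.55 tilt [ 0.0075 -0.0017 -1.    ] F [ 0.7  0.3 -0.8] w 0.476 j7 0.32
[0.8, -4.0, 0.1, 0, 0, 0.0]
[0.8, -4.1, 0.1, 0, 0, 0.0]
[0.8, -4.0, 0.0, 0, 0, 0.0]
[0.8, -4.1, 0.1, 0, 0, 0.0]
[0.8, -4.0, 0.1, 0, 0, 0.0]
[0.8, -4.0, 0.1, 0, 0, 0.0]
[0.8, -4.1, 0.1, 0, 0, 0.0]
```

The jar is held (43.8 mm against a 44 mm body).

Call:
{"method": "apply_moves", "body": {"commands": [[0.8,-4.0,0,0,0,0],[0.8,-4.1,0,0,0,0],[0.8,-4.0,0,0,0,0],[0.8,-4.1,0,0,0,0],[0.8,-4.0,0,0,0,0]]}}

```text
clock: 15.05
position: [0.5561, 0.0022, 0.1477]
ee_rot: [3.122, -0.35, -0.001]
force: [0.8, -0.3, -0.7]
width: 0.478
```

Call:
{"method": "apply_moves", "body": {"commands": [[0.8,-4.0,0,0,0,0],[0.8,-4.1,0,0,0,0],[0,0,0,0,0,0],[0,0,0,0,0,0],[0,0,0,0,0,0]]}}

```text
clock: 15.55
position: [0.589, 0.0746, 0.1475]
ee_rot: [3.121, -0.351, -0.001]
force: [0.4, -0.2, -1.9]
width: 0.478
```

```bash
python3 plan.py .5925 .073 .055 -13
python3 - <<'E'
from cell import vision
import cv2
p,d=vision.get_image("wrist");cv2.imwrite("pics/w6.png",p[:,:,::-1])
E
```

```text
at [0.589  0.0746 0.1475] yaw -12.9 t 15.55 tilt [-9.e-04 -9.e-04 -1.e+00] F [ 0.4 -0.2 -1.9] w 0.478 j7 -0.17
[0.1, 0.0, 3.1, 0, 0, 0.0]
[0.2, 0.1, 3.1, 0, 0, 0.0]
[0.1, 0.0, 3.1, 0, 0, 0.0]
```

View pics/w6.png

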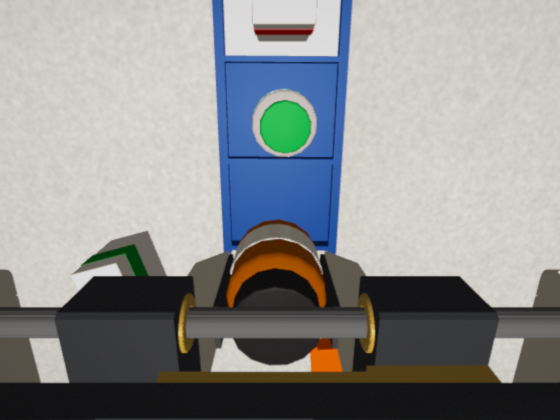

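The green bottle's cap at (285,127) is centred in the middle bay and the red carton stands in the white one. I'll check where the bays project from this pose before lowering.

Run:
```python
from cell import vision
from h import *
c=vision.get_calibration("wrist")
for q in [(227,157),(336,157),(230,243),(330,243),(283,59),(283,157),(285,127)]:
    print(q,pix(*q,.016 if q!=(285,127) else .084,c).round(4))
```

```text
(227, 157) [0.5603 0.1208 0.016 ]
(336, 157) [0.643  0.1019 0.016 ]
(230, 243) [0.5433 0.05   0.016 ]
(330, 243) [0.6257 0.0312 0.016 ]
(283, 59) [0.618  0.1797 0.016 ]
(283, 157) [0.6028 0.1111 0.016 ]
(285, 127) [0.6089 0.1389 0.084 ]
```

Call:
{"method": "apply_moves", "body": {"commands": [[0.1,0,3,0,0,0],[0.2,0,3,0,0,0],[0.1,0,2,0,0,0],[0,0,1,0,0,0],[0,0,0,0,0,0]]}}

```text
clock: 16.1
position: [0.5925, 0.0739, 0.0568]
ee_rot: [3.121, -0.352, -0.003]
force: [-0.6, -0.1, -0.6]
width: 0.473
```

Call:
{"method": "apply_moves", "body": {"commands": [[0,0,0.5,0,0,0],[0,0,0.5,0,0,0],[0,0,0.2,0,0,0],[0,0,0,0,0,0],[0,0,0,0,0,0]]}}

```text
clock: 16.6
position: [0.5936, 0.0751, 0.046]
ee_rot: [-3.122, 0.349, -0.001]
force: [-0.2, 0.5, -1.3]
width: 0.473
```

Call:
{"method": "apply_moves", "body": {"commands": [[0,0,0.1,0,0,0],[0,0,0.1,0,0,0],[0,0,0,0,0,0]]}}

```text
clock: 16.9
position: [0.5934, 0.075, 0.0436]
ee_rot: [-3.122, 0.35, 0.0]
force: [0.9, 0.4, -1.0]
width: 0.475
```

Call:
{"method": "apply_moves", "body": {"commands": [[0,0,0.1,0,0,0],[0,0,0.1,0,0,0],[0,0,0,0,0,0]]}}

```text
clock: 17.2
position: [0.5935, 0.075, 0.0419]
ee_rot: [-3.122, 0.35, -0.0]
force: [-1.5, 1.1, 2.5]
width: 0.477
```

Contact at the expected height. I'll release, retreat and go to the green carton.

Call:
{"method": "apply_moves", "body": {"commands": [[0,0,0,0,0,0],[0,0,0,0,0,0],[0,0,0,0,0,0],[0,0,0,0,0,0]], "claw": -0.5}}

```text
clock: 17.6
position: [0.5935, 0.075, 0.0417]
ee_rot: [-3.122, 0.35, -0.0]
force: [0.1, 1.0, 0.0]
width: 0.74
```

Call:
{"method": "apply_moves", "body": {"commands": [[0,0,-2,0,0,0],[0,0,-4,0,0,0],[0,0,-4,0,0,0],[0,0,0,0,0,0]], "claw": -1}}

```text
clock: 18.0
position: [0.5966, 0.0749, 0.1469]
ee_rot: [-3.119, 0.35, -0.013]
force: [0.6, -0.2, -0.2]
width: 0.992
```

```bash
python3 plan.py .456 .048 .13 3
```

```text
at [0.5966 0.0749 0.1469] yaw -12.8 t 18.0 tilt [ 0.0083  0.0017 -1.    ] F [ 0.6 -0.2 -0.2] w 0.992 j7 -0.16
[-3.3, 1.4, 0.4, 0, 0, -0.07]
[-3.4, 1.2, 0.4, 0, 0, -0.07]
[-3.4, 1.0, 0.5, 0, 0, -0.07]
[-3.5, 0.7, 0.4, 0, 0, -0.07]
```

Call:
{"method": "apply_moves", "body": {"commands": [[-3.3,1.4,0.4,0,0,-0.07],[-3.4,1.2,0.4,0,0,-0.07],[-3.4,1.0,0.4,0,0,-0.07],[-3.4,0.7,0.4,0,0,-0.07],[0,0,0,0,0,0]]}}

```text
clock: 18.5
position: [0.4483, 0.0471, 0.1246]
ee_rot: [-3.14, -0.092, 0.009]
force: [0.9, 0.2, -0.8]
width: 1.0
```

Call:
{"method": "apply_moves", "body": {"commands": [[0,0,0,0,0,0],[0,0,0,0,0,0]]}}

```text
clock: 18.7
position: [0.4552, 0.0486, 0.1259]
ee_rot: [-3.14, -0.089, -0.002]
force: [-0.4, -0.3, 0.1]
width: 1.001
```

```bash
python3 wlook.py .456 .048 .064 w7; python3 plan.py .456 .048 .043 3
```

```text
4429 [0.4554 0.0492 0.0639]
455 47 36 51 3.1
at [0.4553 0.0485 0.1259] yaw 3.2 t 18.75 tilt [ 0.0013 -0.     -1.    ] F [-0.4  0.1  0.5] w 0.999 j7 0.05
[0.0, 0.0, 4.1, 0, 0, 0.0]
[0.1, 0.1, 4.2, 0, 0, 0.0]
```

View pics/w7.png

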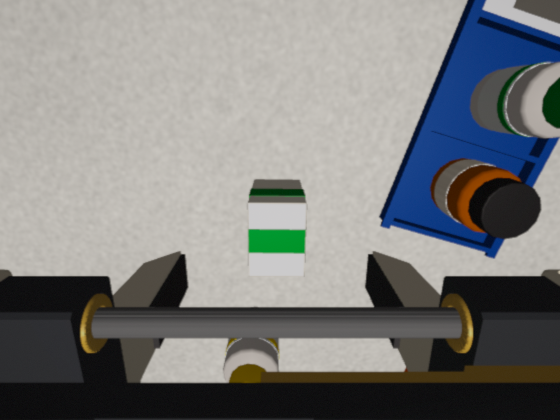

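The green carton at (277,240) is square and centred, and the jar stands in the end bay. I'll go down and grip.

Call:
{"method": "apply_moves", "body": {"commands": [[0,0,4.1,0,0,0],[0,0,3.0,0,0,0],[0,0,1.1,0,0,0],[0,0,0,0,0,0]]}}

```text
clock: 19.15
position: [0.4537, 0.048, 0.0426]
ee_rot: [3.139, 0.089, -0.004]
force: [-1.0, 0.1, 0.8]
width: 1.0
```

Call:
{"method": "apply_moves", "body": {"commands": [[0,0,0,0,0,0],[0,0,0,0,0,0],[0,0,0,0,0,0],[0,0,0,0,0,0],[0,0,0,0,0,0]], "claw": 1, "newtons": 20}}

```text
clock: 19.65
position: [0.4542, 0.0484, 0.0442]
ee_rot: [-3.14, -0.09, -0.001]
force: [-0.5, 0.3, -0.8]
width: 0.615
```

Call:
{"method": "apply_moves", "body": {"commands": [[0,0,0,0,0,0],[0,0,0,0,0,0],[0,0,0,0,0,0],[0,0,0,0,0,0]]}}

```text
clock: 20.05
position: [0.4541, 0.0483, 0.0438]
ee_rot: [-3.14, -0.089, -0.0]
force: [0.0, 0.5, 2.2]
width: 0.39
```

Call:
{"method": "apply_moves", "body": {"commands": [[0,0,-1,0,0,0],[0,0,-2,0,0,0],[0,0,-4,0,0,0],[0,0,-4,0,0,0],[0,0,0,0,0,0]]}}

```text
clock: 20.55
position: [0.4564, 0.0484, 0.1584]
ee_rot: [-3.138, -0.088, -0.011]
force: [0.8, -0.3, -1.5]
width: 0.39
```

```bash
python3 -c "
import numpy as np
a=np.radians(-8.2);y=np.array([-np.sin(a),np.cos(a)]);c=np.array([.624,-.154]);print(c-.037*y,c+.037*y)"; python3 plan.py .619 -.191 .153 -8.2
```

```text
[ 0.61872273 -0.19062172] [ 0.62927727 -0.11737828]
at [0.4564 0.0484 0.1584] yaw 3.2 t 20.55 tilt [ 0.007   0.0022 -1.    ] F [ 0.8 -0.3 -1.5] w 0.39 j7 0.03
[2.1, 3.5, 0.1, 0, 0, 0.03]
[2.3, 3.5, 0.1, 0, 0, 0.03]
[2.3, 3.4, 0.0, 0, 0, 0.03]
[2.4, 3.4, 0.1, 0, 0, 0.03]
[2.6, 3.2, 0.1, 0, 0, 0.03]
[2.6, 3.2, 0.1, 0, 0, 0.02]
[2.7, 3.2, 0.0, 0, 0, 0.03]
```

Call:
{"method": "apply_moves", "body": {"commands": [[2.1,3.5,0,0,0,0.03],[2.3,3.5,0,0,0,0.03],[2.3,3.4,0,0,0,0.03],[2.4,3.4,0,0,0,0.03],[2.6,3.2,0,0,0,0.03]]}}

```text
clock: 21.05
position: [0.5706, -0.1237, 0.1535]
ee_rot: [-3.138, 0.148, 0.002]
force: [0.8, 1.8, -0.7]
width: 0.392
```

Call:
{"method": "apply_moves", "body": {"commands": [[2.6,3.2,0,0,0,0.02],[2.7,3.2,0,0,0,0.03],[0,0,0,0,0,0],[0,0,0,0,0,0],[0,0,0,0,0,0]]}}

```text
clock: 21.55
position: [0.6159, -0.1902, 0.1532]
ee_rot: [-3.133, 0.223, 0.002]
force: [0.1, -0.1, -0.4]
width: 0.392
```

```bash
python3 plan.py .619 -.191 .055 -8.2
python3 - <<'E'
from cell import vision
import cv2
p,d=vision.get_image("wrist");cv2.imwrite("pics/w8.png",p[:,:,::-1])
E
```

```text
at [ 0.6159 -0.1902  0.1532] yaw -8.2 t 21.55 tilt [-0.0015  0.0011 -1.    ] F [ 0.1 -0.1 -0.4] w 0.392 j7 0.36
[0.1, 0.0, 3.3, 0, 0, 0.0]
[0.1, 0.0, 3.2, 0, 0, 0.0]
[0.1, 0.0, 3.3, 0, 0, 0.0]
```

View pics/w8.png

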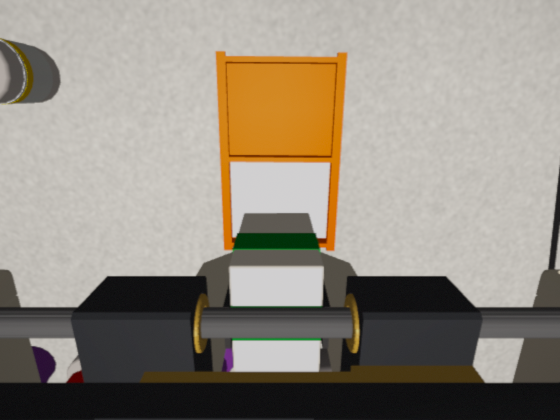

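Run:
```python
from cell import vision
from h import *
c=vision.get_calibration("wrist")
A=pix(217,54,.016,c)[:2];B=pix(346,55,.016,c)[:2];D=pix(281,159,.016,c)[:2]
x=(B-A)/np.linalg.norm(B-A);y=np.array([-x[1],x[0]])
print(np.linalg.norm(B-A),np.degrees(np.arctan2(x[1],x[0])),"centre by rim",(A+B)/2-.076*y,"divider",D,"bays",D-.037*y,D+.037*y)
```

```text
0.09392766433223966 -8.525739518161778 centre by rim [ 0.62435264 -0.15365595] divider [ 0.62480748 -0.15412444] bays [ 0.61932209 -0.19071557] [ 0.63029287 -0.11753332]
```

Call:
{"method": "apply_moves", "body": {"commands": [[0.2,0,3,0,0,0],[0.2,0,3,0,0,0],[0.1,0,2,0,0,0],[0,0,1,0,0,0],[0,0,0,0,0,0]]}}

```text
clock: 22.1
position: [0.6207, -0.1909, 0.0627]
ee_rot: [-3.133, 0.223, 0.004]
force: [-0.7, 0.4, -1.3]
width: 0.388
```

The wrist check puts the white-bay centre at (0.619, −0.191), and the tool is at (0.621, −0.191).

Call:
{"method": "apply_moves", "body": {"commands": [[0,0,0.5,0,0,0],[0,0,0.5,0,0,0],[0,0,0.2,0,0,0],[0,0,0,0,0,0],[0,0,0,0,0,0]]}}

```text
clock: 22.6
position: [0.6218, -0.1922, 0.052]
ee_rot: [3.134, -0.225, 0.001]
force: [0.0, 0.0, -1.2]
width: 0.39
```

Call:
{"method": "apply_moves", "body": {"commands": [[0,0,0.1,0,0,0],[0,0,0.1,0,0,0],[0,0,0,0,0,0]]}}

```text
clock: 22.9
position: [0.6215, -0.1921, 0.0496]
ee_rot: [-3.133, 0.225, 0.0]
force: [-0.0, 0.3, -1.5]
width: 0.395
```

Call:
{"method": "apply_moves", "body": {"commands": [[0,0,0.1,0,0,0],[0,0,0.1,0,0,0],[0,0,0,0,0,0]]}}

```text
clock: 23.2
position: [0.6217, -0.1921, 0.0479]
ee_rot: [-3.133, 0.225, -0.0]
force: [-0.6, 0.2, 2.3]
width: 0.388
```

Call:
{"method": "apply_moves", "body": {"commands": [[0,0,0,0,0,0],[0,0,0,0,0,0],[0,0,0,0,0,0],[0,0,0,0,0,0]], "claw": -0.4}}

```text
clock: 23.6
position: [0.6216, -0.1921, 0.0477]
ee_rot: [-3.134, 0.225, -0.0]
force: [0.4, -1.4, -0.1]
width: 0.673
```

Call:
{"method": "apply_moves", "body": {"commands": [[0,0,-2,0,0,0],[0,0,-4,0,0,0],[0,0,-4,0,0,0],[0,0,0,0,0,0]], "claw": -1}}

```text
clock: 24.0
position: [0.6245, -0.1937, 0.1534]
ee_rot: [3.132, -0.225, 0.014]
force: [0.2, -0.7, -0.2]
width: 0.979
```

```bash
python3 plan.py .441 -.307 .148 -60
```

```text
at [ 0.6245 -0.1937  0.1534] yaw -8.2 t 24.0 tilt [ 0.0087 -0.0023 -1.    ] F [ 0.2 -0.7 -0.2] w 0.979 j7 0.37
[-2.4, 2.0, 0.1, 0, 0, 0.13]
[-2.1, 2.2, 0.1, 0, 0, 0.13]
[-1.7, 2.6, 0.0, 0, 0, 0.13]
[-1.5, 2.7, 0.1, 0, 0, 0.13]
[-1.0, 2.9, 0.1, 0, 0, 0.13]
[-0.7, 3.0, 0.1, 0, 0, 0.13]
[-0.3, 3.0, 0.0, 0, 0, 0.12]
```

Call:
{"method": "apply_moves", "body": {"commands": [[-2.4,2.0,0,0,0,0.13],[-2.1,2.2,0,0,0,0.13],[-1.7,2.6,0,0,0,0.13],[-1.5,2.7,0,0,0,0.13],[-1.0,2.9,0,0,0,0.13]]}}

```text
clock: 24.5
position: [0.4894, -0.2739, 0.1475]
ee_rot: [-2.894, 1.221, 0.0]
force: [0.4, 0.2, -0.1]
width: 0.997
```

Call:
{"method": "apply_moves", "body": {"commands": [[-0.7,3.0,0,0,0,0.13],[-0.3,3.0,0,0,0,0.12],[0,0,0,0,0,0],[0,0,0,0,0,0],[0,0,0,0,0,0]]}}

```text
clock: 25.0
position: [0.4396, -0.3047, 0.1476]
ee_rot: [-2.726, 1.562, -0.0]
force: [-0.2, 0.2, 0.2]
width: 1.0
```

```bash
python3 wlook.py .441 -.307 .078 w9; python3 plan.py .441 -.307 .045 -60
```

```text
1703 [ 0.4414 -0.3082  0.0794]
440 -309 29 29 41.1
at [ 0.4397 -0.3046  0.1476] yaw -59.6 t 25.05 tilt [ 4.e-04  3.e-04 -1.e+00] F [ 0.3 -0.1  0.4] w 1.0 j7 -0.08
[0.1, 0.0, 3.4, 0, 0, 0.0]
[0.1, 0.0, 3.4, 0, 0, 0.0]
[0.1, 0.0, 3.5, 0, 0, 0.01]
```

View pics/w9.png

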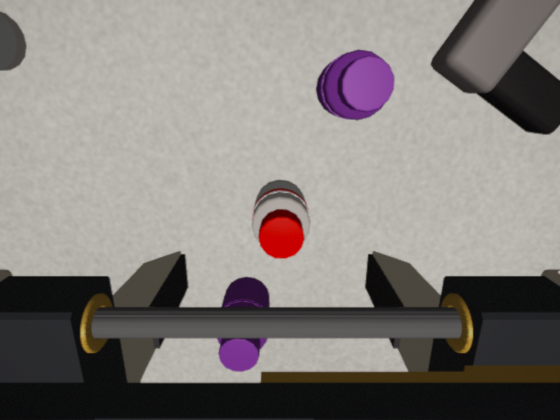

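The red cap at (282,234) is centred. The purples at (365,82) and (240,350) lie outside the finger paths, so I'll go down.

Call:
{"method": "apply_moves", "body": {"commands": [[0.2,0,3.4,0,0,0],[0.1,0,3.4,0,0,0],[0,0,2.4,0,0,0],[0,0,1.0,0,0,0],[0,0,0,0,0,0]]}}

```text
clock: 25.55
position: [0.44, -0.3073, 0.0447]
ee_rot: [2.725, -1.564, -0.003]
force: [0.5, 0.3, 0.3]
width: 0.999
```

Call:
{"method": "apply_moves", "body": {"commands": [[0,0,0,0,0,0],[0,0,0,0,0,0],[0,0,0,0,0,0],[0,0,0,0,0,0],[0,0,0,0,0,0]], "claw": 1, "newtons": 20}}

```text
clock: 26.05
position: [0.4404, -0.308, 0.0461]
ee_rot: [-2.724, 1.565, -0.001]
force: [-0.1, -0.1, 0.9]
width: 0.613
```

Call:
{"method": "apply_moves", "body": {"commands": [[0,0,0,0,0,0],[0,0,0,0,0,0],[0,0,0,0,0,0],[0,0,0,0,0,0]]}}

```text
clock: 26.45
position: [0.4402, -0.308, 0.0458]
ee_rot: [-2.724, 1.565, -0.0]
force: [-0.3, 0.1, 3.2]
width: 0.451
```

Call:
{"method": "apply_moves", "body": {"commands": [[0,0,-1,0,0,0],[0,0,-2,0,0,0],[0,0,-4,0,0,0],[0,0,-4,0,0,0],[0,0,0,0,0,0]]}}

```text
clock: 26.95
position: [0.4419, -0.3101, 0.1606]
ee_rot: [-2.723, 1.566, -0.012]
force: [0.5, -0.3, -0.9]
width: 0.455
```

```bash
python3 plan.py .632 -.1175 .155 -8.4
```

```text
at [ 0.4419 -0.3101  0.1606] yaw -59.8 t 26.95 tilt [ 0.0065 -0.0035 -1.    ] F [ 0.5 -0.3 -0.9] w 0.455 j7 -0.09
[-1.0, -3.7, 0.1, 0, 0, -0.13]
[-0.5, -3.9, 0.1, 0, 0, -0.13]
[-0.1, -3.8, 0.0, 0, 0, -0.13]
[0.5, -3.9, 0.1, 0, 0, -0.13]
[1.0, -3.7, 0.1, 0, 0, -0.13]
[1.5, -3.6, 0.1, 0, 0, -0.12]
[1.8, -3.4, 0.1, 0, 0, -0.13]
```

The red bottle is held (41.9 mm).

Call:
{"method": "apply_moves", "body": {"commands": [[-1.0,-3.7,0,0,0,-0.13],[-0.5,-3.9,0,0,0,-0.13],[-0.1,-3.8,0,0,0,-0.13],[0.5,-3.9,0,0,0,-0.13],[1.0,-3.7,0,0,0,-0.13]]}}

```text
clock: 27.45
position: [0.5764, -0.1686, 0.1555]
ee_rot: [-3.083, 0.605, 0.001]
force: [0.8, -1.7, -0.7]
width: 0.451
```

Call:
{"method": "apply_moves", "body": {"commands": [[1.5,-3.6,0,0,0,-0.12],[1.8,-3.4,0,0,0,-0.13],[0,0,0,0,0,0],[0,0,0,0,0,0],[0,0,0,0,0,0]]}}

```text
clock: 27.95
position: [0.6288, -0.1162, 0.1554]
ee_rot: [3.132, -0.229, -0.002]
force: [-0.9, -0.2, -1.7]
width: 0.451
```

```bash
python3 plan.py .630 -.1175 .06 -8.4
python3 - <<'E'
from cell import vision
import cv2
p,d=vision.get_image("wrist");cv2.imwrite("pics/w10.png",p[:,:,::-1])
p,d=vision.get_image("scene");cv2.imwrite("pics/s2.png",cv2.resize(p[120:320,80:420,::-1],None,fx=2.2,fy=2.2))
E
```

```text
at [ 0.6288 -0.1162  0.1554] yaw -8.3 t 27.95 tilt [-1.2e-03 -7.0e-04 -1.0e+00] F [-0.9 -0.2 -1.7] w 0.451 j7 0.25
[0.0, 0.0, 3.2, 0, 0, 0.0]
[0.1, 0.1, 3.2, 0, 0, 0.0]
[0.0, 0.0, 3.1, 0, 0, 0.0]
```

View pics/w10.png

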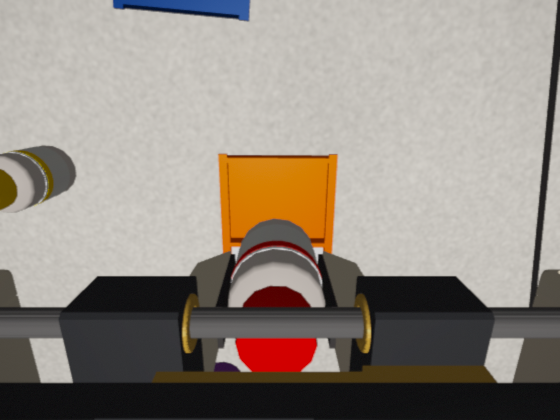

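View pics/s2.png

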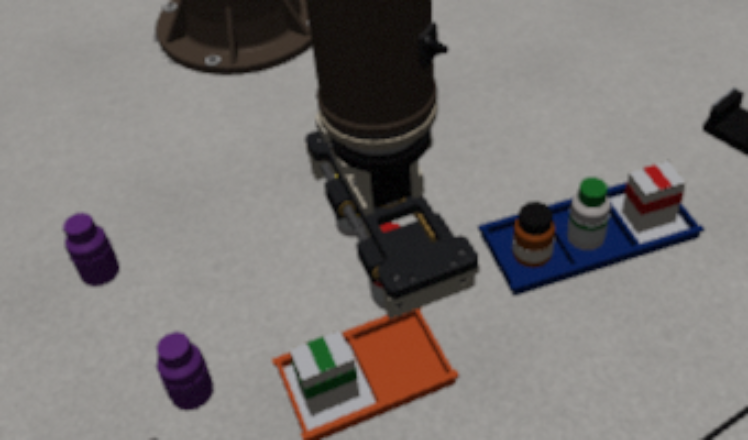

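The red bottle is over the plain orange bay, and all placed items stand upright in theirs. I'll lower it.

Call:
{"method": "apply_moves", "body": {"commands": [[0.1,0.1,3,0,0,0],[0.1,0,3,0,0,0],[0,0,2,0,0,0],[0,0,1,0,0,0],[0,0,0,0,0,0]]}}

```text
clock: 28.55
position: [0.6306, -0.1167, 0.0647]
ee_rot: [3.133, -0.227, -0.004]
force: [0.3, -0.2, -0.6]
width: 0.455
```

Call:
{"method": "apply_moves", "body": {"commands": [[0,0,0.5,0,0,0],[0,0,0.4,0,0,0],[0,0,0.2,0,0,0],[0,0,0,0,0,0],[0,0,0,0,0,0]]}}

```text
clock: 29.05
position: [0.6319, -0.1161, 0.055]
ee_rot: [-3.134, 0.224, -0.001]
force: [-0.1, 0.1, -1.4]
width: 0.454
```

Call:
{"method": "apply_moves", "body": {"commands": [[0,0,0.2,0,0,0],[0,0,0.1,0,0,0],[0,0,0.1,0,0,0],[0,0,0,0,0,0]]}}

```text
clock: 29.45
position: [0.6317, -0.1161, 0.0505]
ee_rot: [-3.134, 0.224, 0.0]
force: [-0.2, -0.1, -0.9]
width: 0.456
```

Call:
{"method": "apply_moves", "body": {"commands": [[0,0,0.1,0,0,0],[0,0,0,0,0,0],[0,0,0,0,0,0]]}}

```text
clock: 29.75
position: [0.6319, -0.1161, 0.0499]
ee_rot: [-3.133, 0.225, -0.0]
force: [0.4, 0.2, 0.2]
width: 0.451
```

Call:
{"method": "apply_moves", "body": {"commands": [[0,0,0,0,0,0],[0,0,0,0,0,0],[0,0,0,0,0,0],[0,0,0,0,0,0]], "claw": -0.5}}

```text
clock: 30.15
position: [0.6318, -0.1161, 0.0497]
ee_rot: [-3.134, 0.225, -0.0]
force: [0.0, -0.9, 0.3]
width: 0.731
```

Call:
{"method": "apply_moves", "body": {"commands": [[0,0,-2,0,0,0],[0,0,-4,0,0,0],[0,0,-4,0,0,0],[0,0,-4,0,0,0],[0,0,-4,0,0,0]]}}

```text
clock: 30.65
position: [0.6315, -0.1161, 0.2314]
ee_rot: [3.134, -0.225, 0.0]
force: [1.1, -0.0, 0.3]
width: 0.748
```

Call:
{"method": "apply_moves", "body": {"commands": [[-4,0,0,0,0,0],[-4,0,0,0,0,0],[-4,0,0,0,0,0],[-4,0,0,0,0,0],[-2,0,0,0,0,0]]}}

```text
clock: 31.15
position: [0.4502, -0.0902, 0.2295]
ee_rot: [-3.132, 0.225, 0.002]
force: [1.3, 0.4, 0.4]
width: 0.75
```

Call:
{"method": "apply_moves", "body": {"commands": [[0,0,0,0,0,0],[0,0,0,0,0,0],[0,0,0,0,0,0]]}}

```text
clock: 31.45
position: [0.4548, -0.0905, 0.23]
ee_rot: [3.133, -0.224, 0.002]
force: [0.8, 0.5, 0.0]
width: 0.747
```

Run:
```python
from cell import vision,arm
from h import *
for n in("top","scene"):
    p,d=vision.get_image(n);c=vision.get_calibration(n);W=cloud(d,c)
    v=p[130:290,90:470] if n=="top" else p[120:320,80:460]
    cv2.imwrite(f"pics/{n}9.png",cv2.resize(v[:,:,::-1],None,fx=2,fy=2))
    items=dict(gb=(.609,.141,.084,"b",0,0),jar=(.594,.075,.068,"b",0,-.074),rc=(.6255,.218,.068,"b",0,.074),gc=(.619,-.191,.068,"o",0,-.037),rb=(.63,-.1175,.084,"o",0,.037))
    T=dict(b=((.609,.146),-12.8),o=((.6243,-.154),-8.4))
    for k,(x,y,z,t,bx,by) in items.items():
        m=(abs(W[...,2]-z)<.009)&(d>0)&(np.hypot(W[...,0]-x,W[...,1]-y)<.036)
        q=W[m];(ctr),a=T[t];a=np.radians(a);X=np.array([np.cos(a),np.sin(a)]);Y=np.array([-X[1],X[0]])
        e=q[:,:2].mean(0)-ctr if len(q) else np.zeros(2)
        print(n,k,len(q),"ztop",np.percentile(q[:,2],90).round(3) if len(q) else None,"off bay",((e@X-bx)*1000).round(1),((e@Y-by)*1000).round(1))
    for k,(x,y,z) in dict(yel=(.443,-.063,.08)).items():
        m=(abs(W[...,2]-z)<.008)&(d>0)&(np.hypot(W[...,0]-x,W[...,1]-y)<.04);print(k,W[m].mean(0).round(3))
print(arm.observe()["position"],arm.observe()["clock"],arm.observe()["force"])
```

```text
top gb 117 ztop 0.086 off bay -1.2 -5.6
top jar 166 ztop 0.071 off bay -2.1 3.0
top rc 299 ztop 0.071 off bay -2.0 0.1
top gc 0 ztop None off bay 0.0 37.0
top rb 0 ztop None off bay 0.0 -37.0
yel [ 0.443 -0.051  0.08 ]
scene gb 120 ztop 0.084 off bay 5.8 -7.3
scene jar 166 ztop 0.068 off bay 4.4 0.8
scene rc 282 ztop 0.069 off bay 4.9 -1.9
scene gc 437 ztop 0.069 off bay 6.9 -2.2
scene rb 167 ztop 0.084 off bay 5.8 0.5
yel [ 0.446 -0.064  0.078]
[ 0.45453826 -0.09064307  0.22968734] 31.55 [ 1.01391593 -0.09219085  0.32091829]
```

View pics/top9.png

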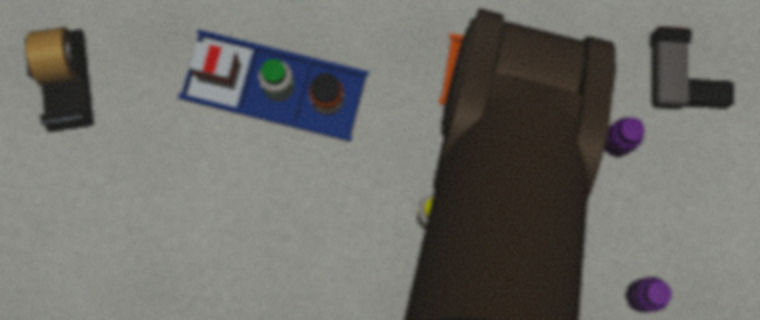

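View pics/scene9.png

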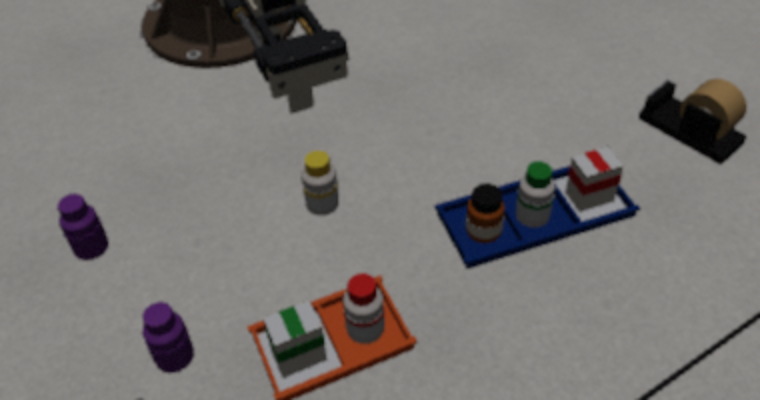

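All five stand upright in their bays with tops at the right height. The yellow bottle's scene-camera position, (0.446, −0.064), is unchanged, so I'm handing in.

```bash
python3 -c "
from cell import order,arm
print(order.sign_off(), arm.observe()['clock'])"
```

```text
the job is handed in; nothing more can be done
the job is handed in; nothing more can be done
```

I made up both kits and handed the job in at about 31.6 s of the 128 s allowed; no verdict is reported.
- **Blue tray:** the red carton is in the white bay, the green bottle in the middle bay and the amber jar in the end bay.
- **Orange tray:** the green carton is in the white bay and the red bottle in the other.

**Handling:** I lowered each item until the wrist force showed light contact (at most about 2.5 N at the readings), then released it.

**Last checks:**
- **Placing:** the scene camera showed all five upright, 7 mm or less from their bay centres on each axis, with tops at the right height (68–69 mm and 84 mm). The arm was clear.
- **Left alone:** the yellow bottle measured the same as at the start in the scene camera. The tape dispenser and both purple bottles looked unmoved in the pictures, and so did the scanner in the top view; I did not measure any of those four again.

**Checks that disagreed or failed:**
- The top and scene cameras differ by about 7 mm in x, within tolerance. The top camera put the blue-tray items about 2 mm the other side of centre.
- In the last top picture the arm hid the orange tray and most of the yellow bottle. Those two rest on the scene camera, and the top camera's shifted reading for yellow, (0.443, −0.051), was partly covered and not used.

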